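Open the spring press jig to its index mark and hold it

TASK

Unlock the spring-loaded press jig: lift the two-hole keeper plate straight up off its two pegs and lay it on the bench beside the jig, fin upward, without dropping it. Then take the jig's handle post and pull the slide out against its spring until the pointer stands at the line on the brass index block, and finish while still holding it there, so that a strip can be put between the jaws. Leave the sanding block, stir stick and tape measure where they are.

Things in the scene. Friction and masses are not known exactly. Their poses are not given: they have to be found in the camera images.
- jig: press jig fixed to the bench: plywood base 18 mm thick, x -180..+120, y -50..+50 mm in its frame, origin at bench height. The slide pulls out along its -x (roughly towards the robot), z up. Fixed on it: aluminium guide block (x -55..-5, y -30..+30 mm, top at 55 mm) and, at x 100..120 mm, a wooden fence 68 mm high. Bench on its +y side (to y = 160 mm, x -60..+60 mm) is free. Place and yaw vary.
- peg (a point): top of the fixed steel peg on the guide block, at x = -30 mm, y = 0 in the jig's frame: diameter 18 mm, from 55 to 85 mm above the bench.
- travel (a joint): travel of the slide in m: 0 = jaw closed on the fence, grows as it is pulled along the jig's -x, end stop at 0.075. A spring pulls it back: about 7 N at 0 and 120 N/m more with travel (10 to 14 N at the mark). With the keeper on the pegs it moves only some 7 mm.
- handle (a point): the slide's handle post at its grip height, 90 mm above the bench: upright steel post, diameter 18 mm, from 55 to 115 mm height, on an aluminium end block (30 mm along x, 52 mm across y, top at 55 mm). Slide home: at x = -110 mm, y = 0 in the jig's frame; it moves with the slide. Axes as the jig.
- pointer (a point): outer end of the slide's small dark pointer, 3 mm wide, sticking out of the end block to the jig's -y side at 31 mm height; its jig x is that of the handle. Axes as the jig.
- mark (a point): dark line on the brass index block (18 x 12 x 14 mm, on the jig's base, -y side), at its face towards the pointer; axes as the jig. Pull the slide until the pointer has the same jig x as this line: 25 to 55 mm of travel, different at each start.
- keeper_fin (a point): centre of the keeper's upright lifting fin: 26 mm along x, 10 mm thick along y, 50 mm high. The plate's underside is 33 mm below this point, the fin's top 25 mm above. At the start it is 88 mm above the bench, between handle post and peg, x along the jig's x; the keeper must rise 60 mm to clear the handle post. Lying fin upward on the bench it is 33 mm above it.
- clamp (a point): obstacle: the tall F clamp at the far end of the long beam; a fixed upright bar and screw, within 60 mm of this point's vertical, from the bench to 0.6 m height. The arm starts on its left and the jig is on its right: go round it on the robot's side.
- keeper: keeper: loose dark steel plate 120 x 44 x 8 mm, about 0.15 kg, with 25 mm holes at x = -40 and +40 mm and the fin in its middle; starts with the holes over handle post and peg, resting on the blocks at 55 mm height. Origin: centre of its underside.
- slide: the slide itself (end block, handle post, pointer, two guide rods, jaw); origin at the jig's origin when home, axes as the jig.
- sanding_block: bystander: grey sanding block 103 x 60 x 34 mm, on the jig's -y side; origin at the centre of its underside.
- stir_stick: bystander: flat wooden stir stick 152 x 18 x 9 mm with a black end, on the jig's -y side; origin at the centre of its underside.
- tape_measure: bystander: tape measure 37 x 77 x 62 mm, standing to the left across the long beam; origin at the centre of its underside.
Things that resemble listed ones, but are neither listed nor needed, are in the scene too. Leave any turquoise look-alike of the keeper alone.

How it is judged (in metres and radians):
On the way, in this order (a step that is already met when the one before it is completed fails the run):
1. the keeper is lifted up off both pegs while the slide is still home (height (world z) of keeper_fin above 0.125 m and value of joint travel below 0.012 m), for 0.1 s.
2. the keeper lies on the bench beside the jig, fin upward, let go and at rest, the slide still home (height (world z) of keeper_fin below 0.041 m and angle between keeper_fin's own z axis and vertical below 0.2 rad and linear speed of keeper below 0.03 m/s and contact force between the fingers and keeper below 0.1 N and contact force between keeper and slide below 0.1 N and value of joint travel below 0.012 m), for 0.3 s.
3. the slide is pulled by its handle until the pointer is at the index line, and is held there (x of pointer in the frame of mark between -0.004 and 0.004 m and contact force between the fingers and slide above 4 N), for 0.5 s.
At the end, for the whole second after the job is handed in: Ends holding: the fingers keep the slide still against its spring, pointer within 4 mm of the index line; the keeper lies on the bench, not on the jig, fin upward within 0.2 rad, at rest, touched by neither fingers nor slide; the bystanders within 30 mm of their places (all of step 3 and height (world z) of keeper_fin below 0.041 m and angle between keeper_fin's own z axis and vertical below 0.2 rad and linear speed of keeper below 0.03 m/s and contact force between the fingers and keeper below 0.1 N and contact force between keeper and slide below 0.1 N and velocity of joint travel between -0.01 and 0.01 m/s and distance of each of sanding_block, stir_stick, tape_measure from where it was at the start of the episode below 0.03 m); the arm keeps its last pose, push and grip.
It fails at once if a bystander is moved by more than 30 mm (distance of any of sanding_block, stir_stick, tape_measure from where it was at the start of the episode above 0.03 m).
It fails at once if the keeper is dropped or thrown (contact force between the fingers and keeper below 0.1 N and linear speed of keeper above 0.65 m/s).
It also fails if it takes over 59 s, if anything falls off the work surface, if the arm or the gripper's body presses on something with over 40 N, if the wrist force passes 120 N, or if a joint passes its speed limit or range.

ROBOT

A 6-joint arm with a two-finger parallel gripper is mounted at the origin on the work surface; the furniture and walls round the work are solid. World frame = base frame: x ahead of the robot, y to its left, z up, the work surface at z = 0. Lengths are in m, angles in degrees, forces in N, time in s.
With the tool pointing down it reaches from about 0.35 to 0.975 m from the base axis. Payload 4.9 kg.
Tool frame: the origin (TCP) lies at the very end of the fingers, on their centre line; the grasp point (between the pads) lies 19 mm behind it (r.hold_point_z is the z of the grasp point in the tool frame, in m); z points along the fingers, y is the direction in which the jaws open and shut (so a half turn about z gives the same grasp; the last joint's range is limited). The gripper opens to 85 mm and grips with 20 to 120 N. Pads are 22 mm wide; open, the fingers measure 114 mm over their backs; the gripper's body (76 mm by 85 mm) begins 54 mm behind the grasp point. The pads swing forward as they close: fully open they stand 13 mm farther back than shut.
Start: joints at [-77.75, 3.019, 92.412, -0, 84.569, -6.818], TCP at [0.204, -0.591, 0.231] pointing down, gripper open.
Joint ranges: [-172.51, 172.51], [-57.92, 126.97], [3.15, 148.05], [-58.71, 238.71], [5.1, 150.11], [-179.66, 179.66]. Speed limits (degrees/s): [147.25, 147.25, 180, 180, 180, 180].

INTERFACE

Orientations are given as a 3x3 rotation matrix whose columns are the frame's x, y, z axes.
In Python, from cell import r, optics, finish_job gives the robot as it stands.
- The arm moves only by the tool arm_command, never from a script. Its arguments are lists of equal length, an entry for each row: "rot": the turn, a rotation vector about the tool's x, y, z as a fraction of full scale, a list of three; "travel": the shift along the tool's x, y, z as a fraction of full scale, a list of three; "grip": the finger opening in mm, from 0 to 85.4. A call has 1 to 5 rows; each row shifts and turns the pose as measured when the row begins, along the tool's axes as they then stand; what a row does not reach is not made up. Full scale, the value 1, is 2.5 cm for a shift and 5 degrees for a turn. A row lasts 1/12 s, in which the tool goes at most 41.7 mm and 7.16 degrees, less where a joint would pass 70% of its speed; a pose out of reach is approached as far as the arm can. A call with a number of a shift or a turn outside -1 to 1 is refused whole. A call with a gripper value outside its range is refused whole. The fingers move at their own pace and stop on an object; "newtons" is the grip in N (left out, the last holds). Time passes only in rows, so rows that do not move let the fingers close. It gives the time, the measured TCP pose, the force and the opening at its end, in the units of the state.
- r.state(): the state, without advancing time (a new reading comes with each control period).
- optics.capture(name): name is "side" or "top" or "wrist"; returns a dict with "color" (420x560x3 uint8, red, green, blue), "depth" (420x560 float32, m along the optical axis (not along the pixel's ray), 0 where there is no reading), "camera_matrix" (3x3 intrinsics, pixels), "k1" (the pictures are not rectified: a ray, as slopes to the right and down, at radius r is drawn at 1 + k1 r^2 times it, then the intrinsics apply), "R" (3x3) and "t" (3): a world point X has camera coordinates R X + t. Camera axes: x right, y down, z forward; pixel columns grow to the right and rows downward; lengths in m; the calibration is good to about 2 mm. A picture is of the moment at which its call begins.
- finish_job(): hands the job in, once; it reports no verdict.
The state is a dict: "time": time; "joint_pos": joint angles; "dq": joint speeds; "joint_efforts": joint torques, N m; "tool_pos": TCP position; "ee_rot": TCP orientation; "ft_force": force on the tool from outside, world axes, zero at the start; "wrist_torque": the same for the moment, N m; "gripper_width": opening from 0.0 (shut) to 1.0 (fully open).
Only numpy, scipy, OpenCV 4.12 (cv2) and the standard library are available. Lean on these libraries where they do the work, as an engineer would, in place of code of your own. Each camera call takes 0.05 s, during which the arm holds its last target.

## Working session

There is one attempt and no reset: what is moved stays moved. The work goes in short steps, Python scripts to look and compute and a tool call to move; the robot and the scene stay as the last step left them, time stands still between calls to the robot, and variables do not carry over. Pictures are saved under pics/ and viewed, and the job is handed in when it is done.

Besides the shell and the picture viewer there is one more tool, called after "Emit:" as name(argument=value, ...), one argument or row to a line, values as JSON. arm_command: Moves the arm, as the interface text tells. Shift numbers are shares of 2.5 cm and turn numbers shares of 5 degrees, none past 1 either way. Its arguments: {"type":"object","properties":{"rot":{"type":"array","items":{"type":"array","items":{"type":"number","minimum":-1,"maximum":1}}},"travel":{"type":"array","items":{"type":"array","items":{"type":"number","minimum":-1,"maximum":1}}},"grip":{"type":"array","items":{"type":"number"}},"newtons":{"type":"number"}},"required":["rot","travel","grip"]}

```bash
ls; mkdir -p pics
python3 - <<'E'
from cell import r, optics
import cv2,numpy as np
print(r.state(), r.hold_point_z)
for n in ["side","top","wrist"]:
    c=optics.capture(n)
    cv2.imwrite(f"pics/{n}0.png",c["color"][:,:,::-1])
    np.savez(f"pics/{n}0.npz",**c)
    print(n,c["camera_matrix"],c["k1"],c["R"],c["t"])
E
```

```text
pics
{'time': 0.0, 'joint_pos': array([-7.77503710e+01,  3.05526559e+00,  9.24930927e+01,  8.15050493e-04,
        8.45688664e+01, -6.81744980e+00]), 'dq': array([-0.14959807, -0.06242885, -0.00610688,  0.05907747,  0.05390809,
       -0.03280647]), 'joint_efforts': array([ 1.57390873e-04, -3.93684912e+01, -3.70175242e+01, -8.83266648e-05,
        7.11389715e-03,  6.76430176e-06]), 'tool_pos': array([ 0.20404901, -0.59008612,  0.23007416]), 'ee_rot': array([[ 9.45137268e-01,  3.26673181e-01, -4.20254130e-04],
       [ 3.26673350e-01, -9.45135182e-01,  2.00237897e-03],
       [ 2.56926543e-04, -2.02980881e-03, -9.99997907e-01]]), 'ft_force': array([-0.47811002, -0.29736714,  0.04837654]), 'wrist_torque': array([ 0.00724335, -0.00302957,  0.01822187]), 'gripper_width': 0.995646485183286} -0.0187
side [[451.05228269   0.         282.65590174]
 [  0.         451.05228269 216.32276486]
 [  0.           0.           1.        ]] 0.024793556145330298 [[-0.99989264 -0.01313984  0.00648455]
 [-0.01343659  0.64569619 -0.76347618]
 [ 0.0058449  -0.76348135 -0.64580343]] [0.44722428 0.24254148 0.97333329]
top [[520.34595773   0.         278.84893739]
 [  0.         520.34595773 214.39495116]
 [  0.           0.           1.        ]] -0.10461147286068995 [[-0.02241459 -0.99953586 -0.02063149]
 [-0.99780351  0.02365294 -0.06187652]
 [ 0.06233579  0.01919924 -0.99787055]] [-0.15030095  0.44705192  1.55902227]
wrist [[339.62000794   0.         279.58200961]
 [  0.         339.62000794 211.35505875]
 [  0.           0.           1.        ]] -0.004110647778739467 [[ 3.25534801e-01 -9.45529795e-01 -7.07661366e-04]
 [-8.96970054e-01 -3.09052845e-01  3.16118745e-01]
 [-2.99118397e-01 -1.02272902e-01 -9.48719367e-01]] [-0.62374408 -0.03977702  0.37988233]
```

View pics/side0.png

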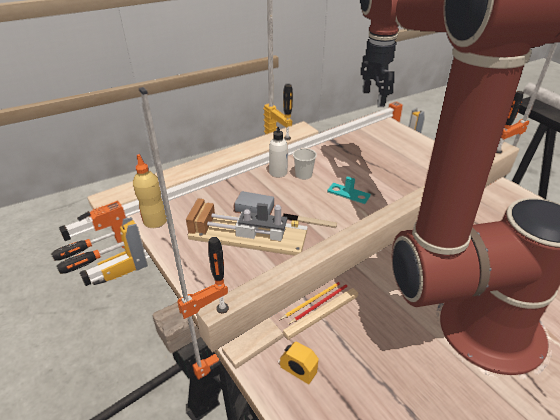

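View pics/top0.png

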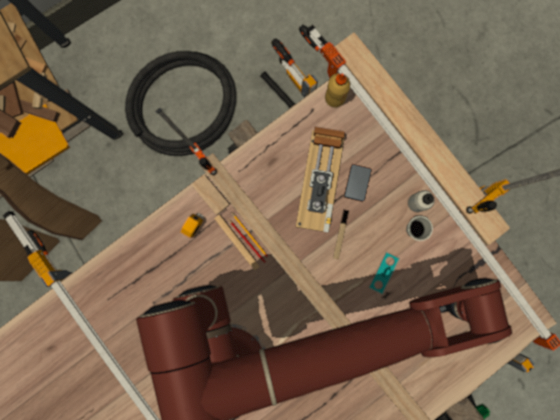

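View pics/wrist0.png

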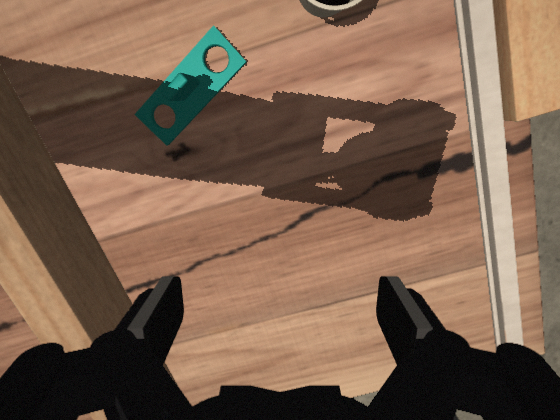

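The side and top views show the jig around top pixel (320,185), fence up at (330,135), the F clamp at about (205,160), and a turquoise look-alike at (385,270). I'll measure these with depth next.

```bash
cat > h.py <<'E'
import numpy as np, cv2
def load(n):
    d=np.load(n); return {k:d[k] for k in d.files}
def rays(c,uv):
    K=c["camera_matrix"]; dist=np.array([float(c["k1"]),0,0,0,0])
    return cv2.undistortPoints(np.float64(uv).reshape(-1,1,2),K,dist).reshape(-1,2)
def world(c,uv,z=None):
    uv=np.float64(uv).reshape(-1,2); s=rays(c,uv); d=np.c_[s,np.ones(len(s))]
    R,t=c["R"],c["t"]; o=-R.T@t; w=d@R
    if z is None:
        zz=c["depth"][uv[:,1].round().astype(int),uv[:,0].round().astype(int)]
        return o+w*zz[:,None]
    return o+w*((z-o[2])/w[:,2])[:,None]
def cloud(c):
    h,w=c["depth"].shape; u,v=np.meshgrid(np.arange(w),np.arange(h))
    return world(c,np.c_[u.ravel(),v.ravel()]).reshape(h,w,3)
def proj(c,X):
    rv=cv2.Rodrigues(c["R"])[0]
    return cv2.projectPoints(np.float64(X).reshape(-1,3),rv,c["t"],c["camera_matrix"],np.array([float(c["k1"]),0,0,0,0]))[0].reshape(-1,2)
E
python3 - <<'E'
from h import *
t=load("pics/top0.npz"); s=load("pics/side0.npz")
def crop(c,x0,y0,x1,y1,n,f): cv2.imwrite(n,cv2.resize(c["color"][y0:y1,x0:x1,::-1],None,fx=f,fy=f,interpolation=cv2.INTER_CUBIC))
crop(t,280,115,400,265,"pics/tc.png",4); crop(s,175,165,345,260,"pics/sc.png",4.5)
P=cloud(t)
for y in range(120,240,6):
    print(y,[tuple((1000*P[y,x]).round().astype(int)) for x in range(296,350,6)])
E
```

```text
120 [(np.int64(736), np.int64(-220), np.int64(-6)), (np.int64(735), np.int64(-238), np.int64(-2)), (np.int64(735), np.int64(-257), np.int64(-3)), (np.int64(733), np.int64(-275), np.int64(3)), (np.int64(732), np.int64(-294), np.int64(5)), (np.int64(733), np.int64(-312), np.int64(-1)), (np.int64(733), np.int64(-331), np.int64(-2)), (np.int64(730), np.int64(-349), np.int64(8)), (np.int64(731), np.int64(-368), np.int64(0))]
126 [(np.int64(716), np.int64(-219), np.int64(2)), (np.int64(716), np.int64(-238), np.int64(-2)), (np.int64(716), np.int64(-256), np.int64(-3)), (np.int64(716), np.int64(-275), np.int64(-5)), (np.int64(713), np.int64(-293), np.int64(4)), (np.int64(714), np.int64(-312), np.int64(0)), (np.int64(713), np.int64(-330), np.int64(1)), (np.int64(712), np.int64(-348), np.int64(5)), (np.int64(714), np.int64(-368), np.int64(-8))]
132 [(np.int64(697), np.int64(-219), np.int64(1)), (np.int64(696), np.int64(-237), np.int64(5)), (np.int64(696), np.int64(-256), np.int64(0)), (np.int64(681), np.int64(-271), np.int64(66)), (np.int64(681), np.int64(-288), np.int64(67)), (np.int64(679), 
[... 6712 characters left out ...]
np.int64(400), np.int64(-265), np.int64(21)), (np.int64(399), np.int64(-283), np.int64(20)), (np.int64(399), np.int64(-301), np.int64(20)), (np.int64(399), np.int64(-321), np.int64(1)), (np.int64(399), np.int64(-339), np.int64(-4)), (np.int64(398), np.int64(-357), np.int64(6))]
234 [(np.int64(383), np.int64(-211), np.int64(7)), (np.int64(383), np.int64(-229), np.int64(-1)), (np.int64(382), np.int64(-247), np.int64(7)), (np.int64(382), np.int64(-265), np.int64(5)), (np.int64(382), np.int64(-284), np.int64(2)), (np.int64(381), np.int64(-302), np.int64(2)), (np.int64(381), np.int64(-320), np.int64(1)), (np.int64(380), np.int64(-338), np.int64(10)), (np.int64(380), np.int64(-357), np.int64(-5))]
```

View pics/tc.png

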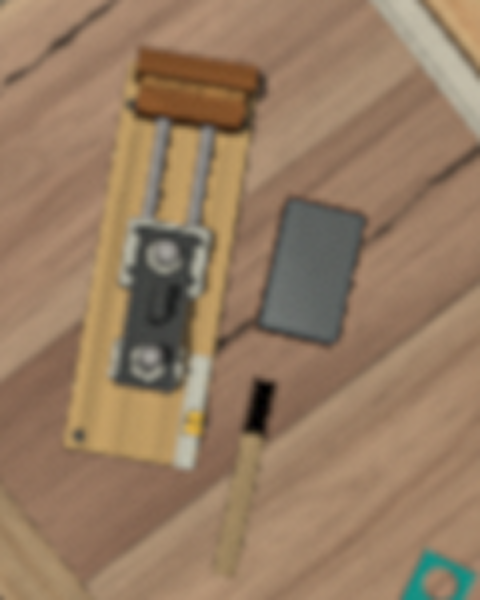

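View pics/sc.png

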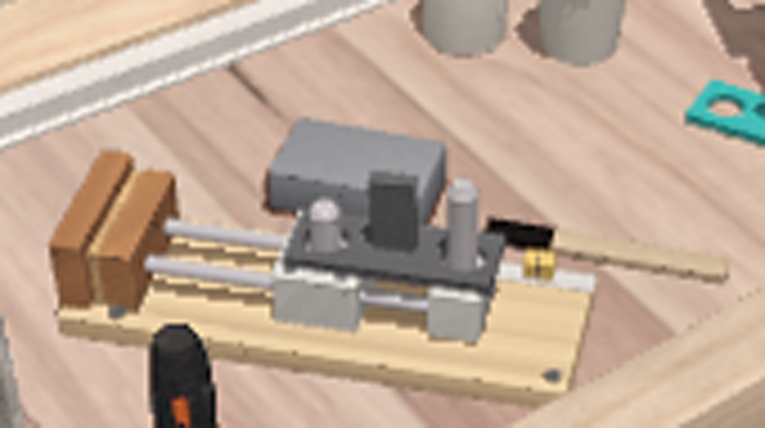

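Run:
```python
from h import *
t=load("pics/top0.npz"); s=load("pics/side0.npz")
T=lambda x,y:(280+x/4-.375,115+y/4-.375)
S=lambda x,y:(175+x/4.5-.4,165+y/4.5-.4)
for n,c,p,z in [("peg",t,T(163,256),.085),("peg s",s,S(323,205),.085),("post",t,T(149,357),.115),("post s",s,S(462,185),.115),
 ("fin",t,T(163,302),.113),("fin s",s,S(394,178),.113),
 ("base BL(-180,50)",t,T(66,445),.018),("base BR(-180,-50)",t,T(193,468),.018),("s BL",s,S(570,385),.018),("s BR",s,S(597,287),.018),
 ("mark",t,T(197,421),.032),("mark s",s,S(540,257),.036),
 ("fenceTL",t,T(139,50),.068),("fenceTR",t,T(262,70),.068),("clamp",s,(222,308),.08),("beamTop",t,(200,180),.05)]:
    print(n,np.round(p,1),(1000*world(c,[p],z)[0]).round(1))
P=cloud(t); print(P[150:185:5,190:225:5].round(3).reshape(-1,3))
```

```text
peg [320.4 178.6] [ 539.7 -284.3   85. ]
peg s [246.4 210.2] [ 543.4 -288.    85. ]
post [316.9 203.9] [ 464.3 -270.5  115. ]
post s [277.3 205.7] [ 464.8 -270.4  115. ]
fin [320.4 190.1] [ 503.2 -281.6  113. ]
fin s [262.2 204.2] [ 502.4 -278.2  113. ]
base BL(-180,50) [296.1 225.9] [ 407.3 -211.8   18. ]
base BR(-180,-50) [327.9 231.6] [ 387.9 -306.6   18. ]
s BL [301.3 250.2] [ 403.7 -214.9   18. ]
s BR [307.3 228.4] [ 386.3 -297.    18. ]
mark [328.9 219.9] [ 422.4 -309.5   32. ]
mark s [294.6 221.7] [ 420.1 -302.4   36. ]
fenceTL [314.4 127.1] [ 695.3 -272.2   68. ]
fenceTR [345.1 132.1] [ 678.2 -362.3   68. ]
clamp [222 308] [570.   17.4  80. ]
beamTop [200 180] [549.2  71.1  50. ]
[[ 0.779  0.237 -0.669]
 [ 0.618  0.064  0.166]
 [ 0.618  0.051  0.162]
 [ 0.79   0.181 -0.734]
 [ 0.79   0.159 -0.738]
 [ 0.79   0.137 -0.743]
 [ 0.789  0.114 -0.743]
 [ 0.769  0.25  -0.736]
 [ 0.767  0.226 -0.729]
 [ 0.604  0.052  0.16 ]
 [ 0.767  0.182 -0.737]
 [ 0.615  0.033  0.099]
 [ 0.768  0.138 -0.746]
 [ 0.765  0.113 -0.735]
 [ 0.749  0.253 -0.751]
 [ 0.744  0.226 -0.729]
 [ 0.57   0.031  0.281]
 [ 0.57   0.019  0.277]
 [ 0.602  0.035  0.088]
 [ 0.601  0.02   0.09 ]
 [ 0.742  0.114 -0.734]
 [ 0.724  0.251 -0.737]
 [ 0.724  0.229 -0.742]
 [ 0.588  0.064  0.086]
 [ 0.56   0.022  0.262]
 [ 0.565  0.014  0.228]
 [ 0.587  0.021  0.085]
 [ 0.586  0.005  0.093]
 [ 0.7    0.25  -0.734]
 [ 0.701  0.229 -0.741]
 [ 0.701  0.207 -0.746]
 [ 0.573  0.05   0.089]
 [ 0.561  0.023  0.166]
 [ 0.571  0.019  0.095]
 [ 0.572  0.006  0.087]
 [ 0.68   0.254 -0.752]
 [ 0.679  0.23  -0.749]
 [ 0.677  0.205 -0.736]
 [ 0.571  0.064  0.001]
 [ 0.558  0.036  0.086]
 [ 0.558  0.021  0.088]
 [ 0.558  0.006  0.085]
 [ 0.657  0.253 -0.746]
 [ 0.655  0.229 -0.741]
 [ 0.554  0.077  0.015]
 [ 0.554  0.062  0.015]
 [ 0.555  0.049 -0.003]
 [ 0.543  0.021  0.088]
 [ 0.544  0.007  0.081]]
```

Jig fit: yaw about -11.4°, origin about (570.5, -292) mm. The post is at (463,-270) and the fin at (502,-278). The two cameras agree to about 4 mm. The clamp is at about (0.58, 0.02). I'll head to above the fin while turning the tool.

Emit:
arm_command(
  rot=[
    [0, 0, 1],
    [0, 0, 1],
    [0, 0, 1],
    [0, 0, 1],
    [0, 0, 1],
  ],
  travel=[
    [0.9, -0.4, 0],
    [0.9, -0.4, 0],
    [0.9, -0.4, 0],
    [0.9, -0.4, 0],
    [0.9, -0.4, 0],
  ],
  grip=[85, 85, 85, 85, 85],
)

```text
time: 0.57
tool_pos: [0.3055, -0.5233, 0.2275]
ee_rot: [[0.991, -0.131, -0.003], [-0.131, -0.991, 0.005], [-0.004, -0.004, -1.0]]
ft_force: [0.5, 0.2, 0.3]
gripper_width: 0.996
```

```bash
cat >> h.py <<'E'
YAW=np.radians(-11.4); ORG=np.array([.5705,-.292])
def jig(x,y): 
    c,s=np.cos(YAW),np.sin(YAW); return ORG+np.array([c*x-s*y,s*x+c*y])
def tojig(p):
    c,s=np.cos(YAW),np.sin(YAW); d=np.asarray(p)[:2]-ORG; return np.array([c*d[0]+s*d[1],-s*d[0]+c*d[1]])
def togo(st,target,yaw=None):
    "target TCP world; prints tool-axes shift in rows-units and rotation units for tool down, tool x at yaw"
    yaw=YAW if yaw is None else yaw
    R=st["ee_rot"]; c,s=np.cos(yaw),np.sin(yaw)
    Rt=np.array([[c,s,0],[s,-c,0],[0,0,-1.]])
    rv=cv2.Rodrigues(R.T@Rt)[0].ravel()
    print("t",round(float(st["time"]),2),"tcp",st["tool_pos"].round(4),"F",st["ft_force"].round(1),"w",round(float(st["gripper_width"])*85.4,1),
     "travel units",(R.T@(np.asarray(target)-st["tool_pos"])/.025).round(2),"rot units",(np.degrees(rv)/5).round(2),"jig",(1000*tojig(st["tool_pos"])).round(1))
E
python3 - <<'E'
from h import *; from cell import r
togo(r.state(),[*jig(-.07,0),.2])
E
```

```text
t 0.57 tcp [ 0.3055 -0.5233  0.2275] F [0.5 0.2 0.3] w 85.1 travel units [  6.51 -10.74   1.12] rot units [-0.05  0.05  0.77] jig [-214.1 -279.1]
```

Emit:
arm_command(
  rot=[
    [0, 0, 0.4],
    [0, 0, 0.4],
    [0, 0, 0],
    [0, 0, 0],
    [0, 0, 0],
  ],
  travel=[
    [0.6, -1, 0],
    [0.6, -1, 0],
    [0.6, -1, 0],
    [0.6, -1, 0],
    [0.6, -1, 0],
  ],
  grip=[85, 85, 85, 85, 85],
)

```text
time: 0.98
tool_pos: [0.4059, -0.4097, 0.2253]
ee_rot: [[0.978, -0.209, -0.005], [-0.209, -0.978, 0.007], [-0.006, -0.006, -1.0]]
ft_force: [0.3, -0.5, -0.2]
gripper_width: 0.994
```

Emit:
arm_command(
  rot=[
    [0, 0, 0],
    [0, 0, 0],
    [0, 0, 0],
    [0, 0, 0],
    [0, 0, 0],
  ],
  travel=[
    [0.6, -1, 0],
    [0.6, -1, 0],
    [0.6, -1, 0],
    [0.6, -1, 0],
    [0, 0, 0],
  ],
  grip=[85, 85, 85, 85, 85],
)

```text
time: 1.4
tool_pos: [0.4906, -0.3153, 0.2236]
ee_rot: [[0.979, -0.205, -0.005], [-0.205, -0.979, 0.011], [-0.008, -0.009, -1.0]]
ft_force: [-0.1, -0.0, 0.6]
gripper_width: 0.996
```

Run:
```python
from h import *; from cell import r,optics
togo(r.state(),[*jig(-.07,0),.2])
c=optics.capture("wrist");np.savez("pics/w1.npz",**c);cv2.imwrite("pics/w1.png",c["color"][:,:,::-1])
```

```text
t 1.4 tcp [ 0.4906 -0.3153  0.2236] F [-0.1 -0.   0.6] w 85.1 travel units [ 0.15 -1.54  0.96] rot units [-0.11  0.09 -0.08] jig [-73.8 -38.6]
```

View pics/w1.png

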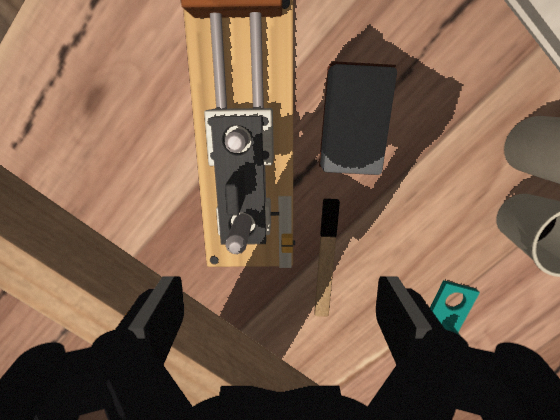

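The wrist view shows the jig clearly: peg at (236,141), fin at (232,190), post at (236,244), pointer at (275,213) and brass index at (287,241). I'll zoom in to refine the measurements.

Run:
```python
from h import *
c=load("pics/w1.npz")
cv2.imwrite("pics/w1c.png",cv2.resize(c["color"][100:280,195:305,::-1],None,fx=5,fy=5,interpolation=cv2.INTER_CUBIC)[200:800])
P=cloud(c)
for n,x,y,z in [("peg",-.03,0,.085),("post",-.11,0,.115),("fin",-.07,0,.113),("baseBL",-.18,.05,.018),("baseBR",-.18,-.05,.018),("pointer",-.11,-.045,.031)]:
    X=[*jig(x,y),z]; print(n,proj(c,X).round(1), (proj(c,X)[0]-[195,140])*5)
```

```text
peg [[234.1 145.6]] [195.5666931   28.16715515]
post [[234.2 250.3]] [196.18937007 551.28383315]
fin [[231.9 202.5]] [184.60675984 312.26145345]
baseBL [[205.3 269.4]] [ 51.72509125 647.06408568]
baseBR [[292.3 269.1]] [486.61140327 645.48355266]
pointer [[288.1 215.4]] [465.50706018 376.85863499]
```

View pics/w1c.png

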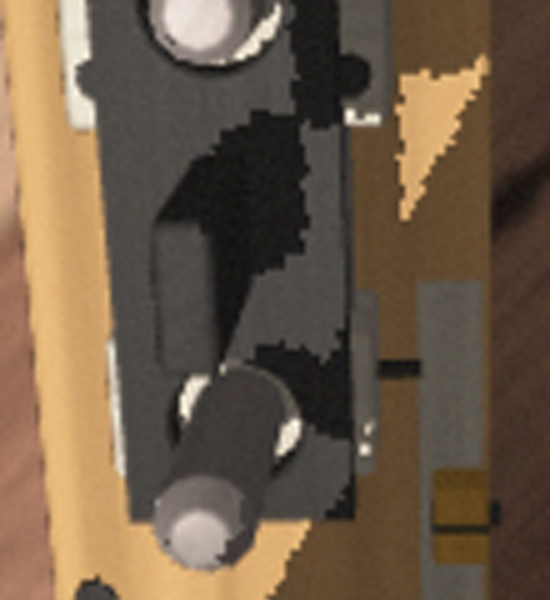

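```bash
cat > fit.py <<'E'
from h import *
from scipy.optimize import least_squares
import sys
c=load("pics/w1.npz"); t=load("pics/top0.npz"); s=load("pics/side0.npz")
T=lambda x,y:(280+x/4-.375,115+y/4-.375); S=lambda x,y:(175+x/4.5-.4,165+y/4.5-.4); W=lambda x,y:(195+x/5-.4,140+y/5-.4)
J=dict(peg=(-.03,0,.085),post=(-.11,0,.115),fin=(-.07,0,.113),BL=(-.18,.05,.018),BR=(-.18,-.05,.018))
obsW=dict(peg=W(200,15),post=W(203,527),fin=W(186,298),BL=(207.5,266.5),BR=(294,267))
obsT=dict(peg=T(163,256),post=T(149,357),fin=T(163,302),BL=T(66,445),BR=T(193,468))
obsS=dict(peg=S(323,205),post=S(462,185),fin=S(394,178),BL=S(570,385),BR=S(597,287))
def X(p,k):
    x,y,z=J[k];C,Sn=np.cos(p[2]),np.sin(p[2]);return [p[0]+C*x-Sn*y,p[1]+Sn*x+C*y,z]
def fit(sets):
    f=lambda p:np.concatenate([(proj(cam,X(p,k))[0]-o[k]) for cam,o in sets for k in o])
    q=least_squares(f,[.5705,-.292,np.radians(-11.4)],loss="soft_l1");return q.x,f(q.x)
for n,st in [("W",[(c,obsW)]),("T",[(t,obsT)]),("S",[(s,obsS)]),("all",[(c,obsW),(t,obsT),(s,obsS)])]:
    p,res=fit(st);print(n,(p[:2]*1000).round(1),np.degrees(p[2]).round(2));print(res.reshape(-1,2).round(1).tolist())
E
python3 fit.py
```

```text
W [ 573.4 -292.6] -10.82
[[-0.3, -0.6], [0.2, 1.9], [0.8, -0.4], [-0.8, 1.0], [-0.1, -0.6]]
T [ 572.5 -292.2] -10.78
[[0.7, -1.2], [0.4, -0.1], [-0.9, -0.2], [-0.8, 0.8], [0.4, 0.5]]
S [ 572. -292.] -10.84
[[0.3, 0.4], [0.3, -0.2], [-0.4, -0.2], [-0.3, 1.7], [0.1, -2.6]]
all [ 573.1 -292.5] -10.81
[[-0.3, -0.3], [0.2, 2.2], [0.8, -0.0], [-0.7, 1.2], [-0.1, -0.4], [0.8, -1.4], [0.4, -0.3], [-0.8, -0.4], [-0.7, 0.6], [0.4, 0.3], [-0.1, 0.3], [-0.1, -0.4], [-0.8, -0.3], [-0.8, 1.5], [-0.4, -2.7]]
```

```bash
sed -i 's/^YAW=.*/YAW=np.radians(-10.8); ORG=np.array([.573,-.2925])/' h.py
python3 - <<'E'
from h import *; from cell import r
c=load("pics/w1.npz");W=lambda x,y:(195+x/5-.4,140+y/5-.4)
for n,p,z in [("ptr",W(400,368),.031),("ptr end",W(420,368),.031),("mark l",W(436,525),.032),("mark r",W(487,530),.032)]:
    print(n,(1000*tojig(world(c,[p],z)[0])).round(1))
t=load("pics/top0.npz");print((1000*tojig(world(t,[(280+197/4-.4,115+421/4-.4)],.032)[0])).round(1))
togo(r.state(),[*jig(-.07,0),.12])
E
```

```text
ptr [-110.4  -29.8]
ptr end [-110.5  -34. ]
mark l [-145.8  -36.7]
mark r [-147.2  -47.6]
[-144.7  -44.8]
t 1.45 tcp [ 0.4893 -0.3167  0.2234] F [-0.1 -0.2 -0. ] w 85.2 travel units [ 0.31 -1.55  4.15] rot units [-0.09  0.1  -0.21] jig [-77.7 -39.4]
```

Emit:
arm_command(
  rot=[
    [-0.1, 0.1, -0.2],
    [0, 0, 0],
    [0, 0, 0],
  ],
  travel=[
    [0.2, -0.8, 0.5],
    [0.1, -0.75, 0.6],
    [0, 0, 0.8],
  ],
  grip=[70, 60, 60],
)

```text
time: 1.7
tool_pos: [0.5065, -0.2827, 0.1801]
ee_rot: [[0.982, -0.189, 0.007], [-0.189, -0.982, -0.009], [0.009, 0.007, -1.0]]
ft_force: [-0.2, -0.7, 0.2]
gripper_width: 0.704
```

Emit:
arm_command(
  rot=[
    [0, 0, 0],
    [0, 0, 0],
  ],
  travel=[
    [0, 0, 0.8],
    [0, 0, 0],
  ],
  grip=[60, 60],
)

```text
time: 1.87
tool_pos: [0.5038, -0.2818, 0.1549]
ee_rot: [[0.982, -0.189, 0.001], [-0.189, -0.982, -0.005], [0.002, 0.005, -1.0]]
ft_force: [-1.4, -0.5, -0.8]
gripper_width: 0.701
```

Run:
```python
from h import *; from cell import r,optics
togo(r.state(),[*jig(-.07,0),.081])
c=optics.capture("wrist");np.savez("pics/w2.npz",**c);cv2.imwrite("pics/w2.png",c["color"][:,:,::-1])
```

```text
t 1.87 tcp [ 0.5038 -0.2818  0.1549] F [-1.4 -0.5 -0.8] w 59.9 travel units [-0.01 -0.11  2.95] rot units [ 0.06 -0.03 -0.02] jig [-70.   -2.5]
```

View pics/w2.png

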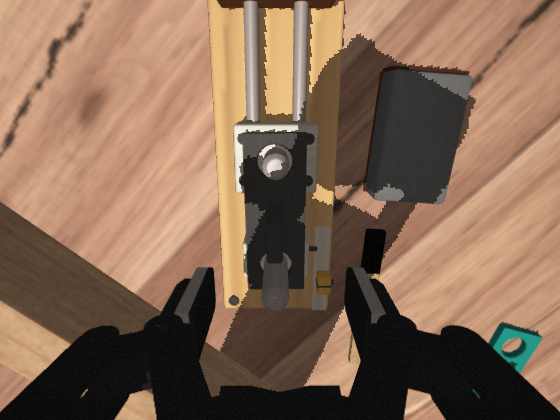

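The fin and post sit at column 275, between the fingers (midline about 280), which matches the 2.5 mm offset. I'll correct that and descend.

Emit:
arm_command(
  rot=[
    [0, 0, 0],
    [0, 0, 0],
    [0, 0, 0],
    [0, 0, 0],
    [0, 0, 0],
  ],
  travel=[
    [0, -0.1, 0.7],
    [0, 0, 0.7],
    [0, 0, 0.7],
    [0, 0, 0.5],
    [0, 0, 0.3],
  ],
  grip=[60, 60, 60, 60, 60],
)

```text
time: 2.33
tool_pos: [0.5082, -0.2881, 0.0918]
ee_rot: [[0.981, -0.194, 0.014], [-0.194, -0.981, -0.017], [0.017, 0.014, -1.0]]
ft_force: [0.0, -0.5, -0.6]
gripper_width: 0.701
```

Run:
```python
from h import *; from cell import r,optics
togo(r.state(),[*jig(-.07,0),.081])
```

```text
t 2.33 tcp [ 0.5082 -0.2881  0.0918] F [ 0.  -0.5 -0.6] w 59.9 travel units [-0.23 -0.32  0.43] rot units [ 0.16 -0.2  -0.08] jig [-64.4  -7.9]
```

Emit:
arm_command(
  rot=[
    [0.15, -0.2, 0],
    [0, 0, 0],
  ],
  travel=[
    [-0.2, -0.3, 0.2],
    [0, 0, 0],
  ],
  grip=[60, 60],
)

```text
time: 2.5
tool_pos: [0.5039, -0.2801, 0.086]
ee_rot: [[0.981, -0.196, -0.003], [-0.196, -0.981, 0.002], [-0.003, -0.001, -1.0]]
ft_force: [-0.7, -0.2, -0.6]
gripper_width: 0.701
```

Run:
```python
from h import *; from cell import r,optics
togo(r.state(),[*jig(-.07,0),.081])
```

```text
t 2.5 tcp [ 0.5039 -0.2801  0.086 ] F [-0.7 -0.2 -0.6] w 59.9 travel units [ 0.01 -0.03  0.2 ] rot units [-0.01  0.03 -0.1 ] jig [-70.2  -0.7]
```

Position is good. One small step down, then close.

Emit:
arm_command(
  rot=[
    [0, 0, -0.1],
    [0, 0, 0],
    [0, 0, 0],
    [0, 0, 0],
    [0, 0, 0],
  ],
  travel=[
    [0, 0, 0.15],
    [0, 0, 0],
    [0, 0, 0],
    [0, 0, 0],
    [0, 0, 0],
  ],
  grip=[60, 0, 0, 0, 0],
  newtons=60,
)

```text
time: 2.92
tool_pos: [0.5058, -0.2812, 0.0856]
ee_rot: [[0.983, -0.186, 0.002], [-0.186, -0.983, -0.001], [0.002, 0.001, -1.0]]
ft_force: [0.2, 2.5, 1.7]
gripper_width: 0.136
```

Emit:
arm_command(
  rot=[
    [0, 0, 0],
    [0, 0, 0],
    [0, 0, 0],
    [0, 0, 0],
    [0, 0, 0],
  ],
  travel=[
    [0, 0, 0],
    [0, 0, 0],
    [0, 0, 0],
    [0, 0, 0],
    [0, 0, 0],
  ],
  grip=[0, 0, 0, 0, 0],
  newtons=60,
)

```text
time: 3.33
tool_pos: [0.5055, -0.2809, 0.0853]
ee_rot: [[0.983, -0.186, 0.001], [-0.186, -0.983, -0.001], [0.001, 0.001, -1.0]]
ft_force: [0.5, -0.3, -0.0]
gripper_width: 0.101
```

Run:
```python
from h import *; from cell import r,optics
togo(r.state(),[*jig(-.07,0),.16])
```

```text
t 3.33 tcp [ 0.5055 -0.2809  0.0853] F [ 0.5 -0.3 -0. ] w 8.6 travel units [-0.06 -0.05 -2.99] rot units [ 0.01 -0.02  0.02] jig [-68.5  -1.2]
```

Gripped (8.6 mm against a 10 mm fin). I'll lift gently and watch the lateral drift, since the holes leave only ±3.5 mm.

Emit:
arm_command(
  rot=[
    [0, 0, 0],
    [0, 0, 0],
    [0, 0, 0],
  ],
  travel=[
    [0, 0, -0.3],
    [0, 0, -0.3],
    [0, 0, 0],
  ],
  grip=[0, 0, 0],
)

```text
time: 3.58
tool_pos: [0.5049, -0.2805, 0.1007]
ee_rot: [[0.983, -0.186, -0.001], [-0.186, -0.983, 0.0], [-0.001, -0.0, -1.0]]
ft_force: [0.6, -0.9, -1.0]
gripper_width: 0.107
```

Run:
```python
from h import *; from cell import r,optics
togo(r.state(),[*jig(-.0685,-.001),.16])
```

```text
t 3.58 tcp [ 0.5049 -0.2805  0.1007] F [ 0.6 -0.9 -1. ] w 9.1 travel units [ 0.02 -0.   -2.37] rot units [-0.    0.01  0.02] jig [-69.1  -1. ]
```

Emit:
arm_command(
  rot=[
    [0, 0, 0],
    [0, 0, 0],
    [0, 0, 0],
    [0, 0, 0],
  ],
  travel=[
    [0, 0, -0.4],
    [0, 0, -0.4],
    [0, 0, -0.4],
    [0, 0, 0],
  ],
  grip=[0, 0, 0, 0],
)

```text
time: 3.92
tool_pos: [0.5052, -0.2808, 0.1349]
ee_rot: [[0.983, -0.186, 0.001], [-0.186, -0.983, -0.001], [0.001, 0.001, -1.0]]
ft_force: [0.2, -0.7, -1.5]
gripper_width: 0.107
```

Run:
```python
from h import *; from cell import r,optics
togo(r.state(),[*jig(-.0685,-.001),.16])
```

```text
t 3.92 tcp [ 0.5052 -0.2808  0.1349] F [ 0.2 -0.7 -1.5] w 9.1 travel units [ 0.01 -0.01 -1.01] rot units [ 0.01 -0.01  0.02] jig [-68.8  -1.2]
```

Emit:
arm_command(
  rot=[
    [0, 0, 0],
    [0, 0, 0],
    [0, 0, 0],
    [0, 0, 0],
    [0, 0, 0],
  ],
  travel=[
    [0, 0, -0.4],
    [0, 0, -0.5],
    [0, 0, -0.5],
    [0, 0, -0.3],
    [0, 0, 0],
  ],
  grip=[0, 0, 0, 0, 0],
)

```text
time: 4.33
tool_pos: [0.5056, -0.281, 0.1837]
ee_rot: [[0.983, -0.186, 0.003], [-0.186, -0.983, -0.002], [0.003, 0.002, -1.0]]
ft_force: [0.3, 0.4, -1.7]
gripper_width: 0.101
```

Run:
```python
from h import *; from cell import r,optics
togo(r.state(),[*jig(-.01,.105),.175])
for n in ["wrist","side"]:
    c=optics.capture(n);np.savez(f"pics/{n}3.npz",**c);cv2.imwrite(f"pics/{n}3.png",c["color"][:,:,::-1])
```

```text
t 4.33 tcp [ 0.5056 -0.281   0.1837] F [ 0.3  0.4 -1.7] w 8.7 travel units [ 2.34 -4.25  0.35] rot units [ 0.02 -0.04  0.02] jig [-68.3  -1.4]
```

View pics/wrist3.png

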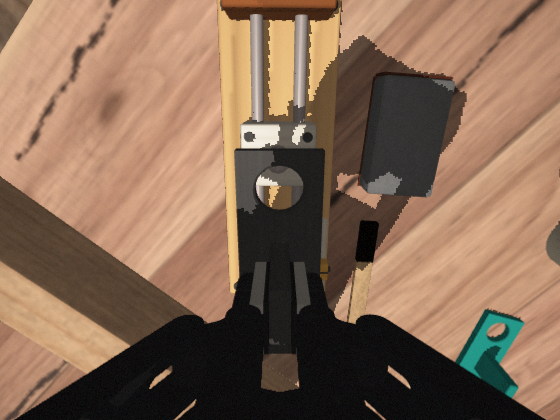

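View pics/side3.png

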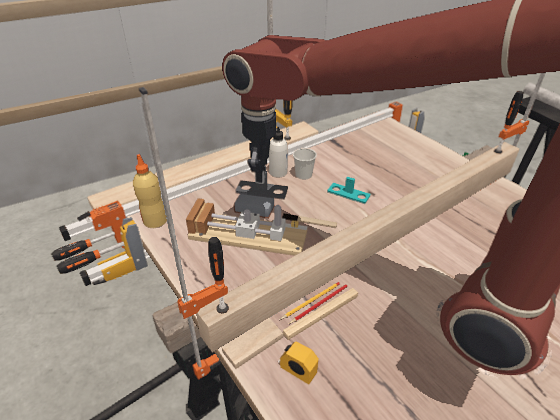

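The keeper is level and clear of the posts. The slide is still home. Before traversing I'll check the clearance to the beam in the jig frame.

Run:
```python
from h import *
P=cloud(load("pics/top0.npz")).reshape(-1,3)
c,s=np.cos(YAW),np.sin(YAW); d=P[:,:2]-ORG; J=np.c_[c*d[:,0]+s*d[:,1],-s*d[:,0]+c*d[:,1],P[:,2]]
for x in np.arange(-.14,.14,.02):
    m=(abs(J[:,0]-x)<.01)&(J[:,1]>.06)&(J[:,1]<.4)&(J[:,2]>.03)
    if m.any(): print(round(x,2),"first raised y",J[m,1].min().round(3),"maxz",J[m,2].max().round(3))
```

```text
-0.14 first raised y 0.168 maxz 0.096
-0.12 first raised y 0.192 maxz 0.101
-0.1 first raised y 0.213 maxz 0.1
-0.08 first raised y 0.237 maxz 0.282
-0.06 first raised y 0.261 maxz 0.284
-0.04 first raised y 0.282 maxz 0.166
-0.02 first raised y 0.304 maxz 0.57
0.0 first raised y 0.357 maxz 0.17
```

Emit:
arm_command(
  rot=[
    [0, 0, 0],
    [0, 0, 0],
    [0, 0, 0],
    [0, 0, 0],
    [0, 0, 0],
  ],
  travel=[
    [0.3, -0.5, 0],
    [0.5, -0.85, 0],
    [0.5, -0.9, 0],
    [0.5, -0.9, 0],
    [0.5, -0.7, 0],
  ],
  grip=[0, 0, 0, 0, 0],
)

```text
time: 4.85
tool_pos: [0.5775, -0.1965, 0.1773]
ee_rot: [[0.981, -0.194, -0.007], [-0.194, -0.981, 0.001], [-0.007, 0.0, -1.0]]
ft_force: [0.4, -0.5, -2.0]
gripper_width: 0.105
```

Run:
```python
from h import *; from cell import r
togo(r.state(),[*jig(0,.105),.1])
```

```text
t 4.85 tcp [ 0.5775 -0.1965  0.1773] F [ 0.4 -0.5 -2. ] w 9.0 travel units [ 0.56 -0.4   3.09] rot units [ 0.    0.08 -0.08] jig [-13.6  95.1]
```

Emit:
arm_command(
  rot=[
    [0, 0.1, -0.1],
    [0, 0, 0],
    [0, 0, 0],
    [0, 0, 0],
    [0, 0, 0],
  ],
  travel=[
    [0.4, -0.4, 0.4],
    [0.1, 0, 0.7],
    [0, 0, 0.7],
    [0, 0, 0.7],
    [0, 0, 0.2],
  ],
  grip=[0, 0, 0, 0, 0],
)

```text
time: 5.27
tool_pos: [0.5948, -0.1845, 0.1029]
ee_rot: [[0.984, -0.177, 0.002], [-0.177, -0.984, 0.0], [0.002, -0.001, -1.0]]
ft_force: [-0.6, -0.2, -2.6]
gripper_width: 0.104
```

Run:
```python
from h import *; from cell import r
togo(r.state(),[*jig(0,.105),.0303])
```

```text
t 5.27 tcp [ 0.5948 -0.1845  0.1029] F [-0.6 -0.2 -2.6] w 8.9 travel units [-0.06  0.21  2.9 ] rot units [-0.01 -0.02  0.12] jig [  1.2 110.2]
```

Emit:
arm_command(
  rot=[
    [0, 0, 0.1],
    [0, 0, 0],
    [0, 0, 0],
    [0, 0, 0],
    [0, 0, 0],
  ],
  travel=[
    [0, 0.2, 0.5],
    [0, 0, 0.6],
    [0, 0, 0.5],
    [0, 0, 0.3],
    [0, 0, 0],
  ],
  grip=[0, 0, 0, 0, 0],
)

```text
time: 5.68
tool_pos: [0.591, -0.1907, 0.0473]
ee_rot: [[0.982, -0.187, -0.004], [-0.187, -0.982, 0.002], [-0.004, -0.001, -1.0]]
ft_force: [0.2, 0.0, -3.0]
gripper_width: 0.105
```

Run:
```python
from h import *; from cell import r
togo(r.state(),[*jig(0,.105),.0303])
```

```text
t 5.68 tcp [ 0.591  -0.1907  0.0473] F [ 0.2  0.  -3. ] w 8.9 travel units [ 0.06 -0.07  0.68] rot units [-0.01  0.04 -0.  ] jig [ -1.4 103.3]
```

Emit:
arm_command(
  rot=[
    [0, 0, 0],
    [0, 0, 0],
    [0, 0, 0],
  ],
  travel=[
    [0, 0, 0.3],
    [0, 0, 0.2],
    [0, 0, 0],
  ],
  grip=[0, 0, 0],
)

```text
time: 5.93
tool_pos: [0.5915, -0.1916, 0.0345]
ee_rot: [[0.982, -0.188, -0.002], [-0.188, -0.982, 0.001], [-0.002, -0.001, -1.0]]
ft_force: [-0.0, 0.5, -3.0]
gripper_width: 0.104
```

Emit:
arm_command(
  rot=[
    [0, 0, 0],
    [0, 0, 0],
    [0, 0, 0],
  ],
  travel=[
    [0, 0, 0.15],
    [0, 0, 0],
    [0, 0, 0],
  ],
  grip=[0, 0, 0],
)

```text
time: 6.18
tool_pos: [0.5926, -0.1921, 0.0319]
ee_rot: [[0.982, -0.188, 0.0], [-0.188, -0.982, -0.0], [0.0, 0.0, -1.0]]
ft_force: [0.3, -0.2, -2.4]
gripper_width: 0.103
```

Emit:
arm_command(
  rot=[
    [0, 0, 0],
    [0, 0, 0],
    [0, 0, 0],
  ],
  travel=[
    [0, 0, 0.1],
    [0, 0, 0],
    [0, 0, 0],
  ],
  grip=[0, 0, 0],
)

```text
time: 6.43
tool_pos: [0.5941, -0.1925, 0.0312]
ee_rot: [[0.982, -0.188, 0.004], [-0.188, -0.982, -0.002], [0.004, 0.001, -1.0]]
ft_force: [0.4, -0.1, -2.5]
gripper_width: 0.109
```

Emit:
arm_command(
  rot=[
    [0, 0, 0],
    [0, 0, 0],
    [0, 0, 0],
  ],
  travel=[
    [0, 0, 0.1],
    [0, 0, 0],
    [0, 0, 0],
  ],
  grip=[0, 0, 0],
)

```text
time: 6.68
tool_pos: [0.5953, -0.1929, 0.0311]
ee_rot: [[0.982, -0.188, 0.006], [-0.188, -0.982, -0.002], [0.006, 0.001, -1.0]]
ft_force: [1.1, -0.5, -2.0]
gripper_width: 0.105
```

Run:
```python
from cell import r,optics
import cv2
c=optics.capture("side");cv2.imwrite("pics/s4.png",cv2.resize(c["color"][150:270,160:340,::-1],None,fx=4,fy=4,interpolation=2))
```

```text
(no output)
```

View pics/s4.png

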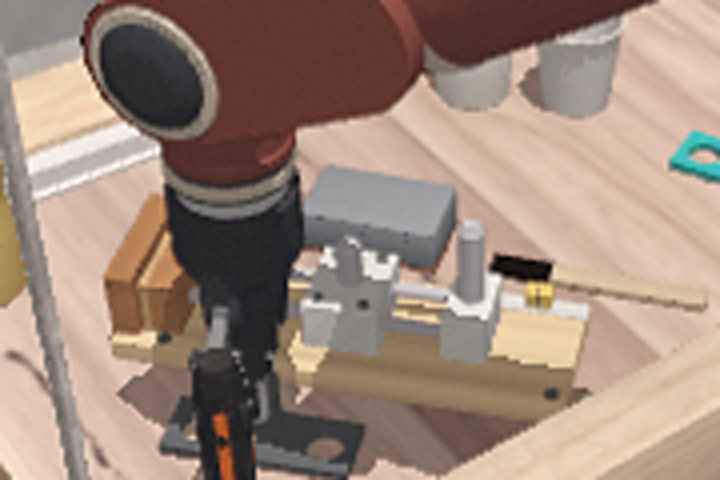

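The keeper sits on the bench: the TCP stopped at 31 mm and the force is rising. I'll release and rise straight up.

Emit:
arm_command(
  rot=[
    [0, 0, 0],
    [0, 0, 0],
    [0, 0, 0],
    [0, 0, 0],
    [0, 0, 0],
  ],
  travel=[
    [0, 0, 0],
    [0, 0, 0],
    [0, 0, 0],
    [0, 0, 0],
    [0, 0, 0],
  ],
  grip=[12, 20, 40, 40, 40],
)

```text
time: 7.15
tool_pos: [0.5957, -0.1932, 0.0312]
ee_rot: [[0.982, -0.188, 0.007], [-0.188, -0.982, -0.003], [0.007, 0.002, -1.0]]
ft_force: [-0.5, 0.2, -0.5]
gripper_width: 0.475
```

Emit:
arm_command(
  rot=[
    [0, 0, 0],
    [0, 0, 0],
    [0, 0, 0],
    [0, 0, 0],
    [0, 0, 0],
  ],
  travel=[
    [0, 0, 0],
    [0, 0, 0],
    [0, 0, -0.4],
    [0, 0, -0.7],
    [0, 0, -0.7],
  ],
  grip=[40, 40, 40, 40, 40],
)

```text
time: 7.57
tool_pos: [0.5921, -0.1916, 0.0734]
ee_rot: [[0.982, -0.188, -0.002], [-0.188, -0.982, 0.001], [-0.002, -0.001, -1.0]]
ft_force: [0.1, -0.5, -0.0]
gripper_width: 0.466
```

Emit:
arm_command(
  rot=[
    [0, 0, 0],
    [0, 0, 0],
    [0, 0, 0],
    [0, 0, 0],
    [0, 0, 0],
  ],
  travel=[
    [0, 0, -0.8],
    [0, 0, -0.8],
    [0, 0, -0.8],
    [0, 0, -0.8],
    [0, 0, 0],
  ],
  grip=[50, 50, 60, 60, 60],
)

```text
time: 7.98
tool_pos: [0.5939, -0.1924, 0.1647]
ee_rot: [[0.982, -0.188, 0.005], [-0.188, -0.982, -0.002], [0.005, 0.001, -1.0]]
ft_force: [0.6, -0.0, 1.0]
gripper_width: 0.699
```

Run:
```python
from h import *; from cell import r,optics
togo(r.state(),[*jig(-.11,0),.15])
c=optics.capture("wrist");cv2.imwrite("pics/w5.png",c["color"][:,:,::-1]);np.savez("pics/w5.npz",**c)
c=optics.capture("side");cv2.imwrite("pics/s5.png",cv2.resize(c["color"][150:270,160:340,::-1],None,fx=4,fy=4,interpolation=2))
```

```text
t 7.98 tcp [ 0.5939 -0.1924  0.1647] F [ 0.6 -0.   1. ] w 59.7 travel units [-4.47  4.09  0.57] rot units [ 0.01 -0.06 -0.  ] jig [  1.8 102.3]
```

View pics/w5.png

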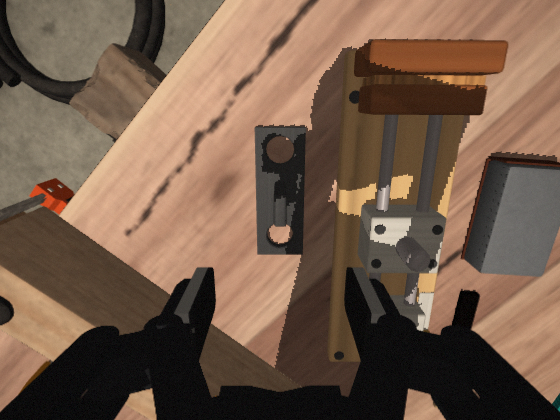

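View pics/s5.png

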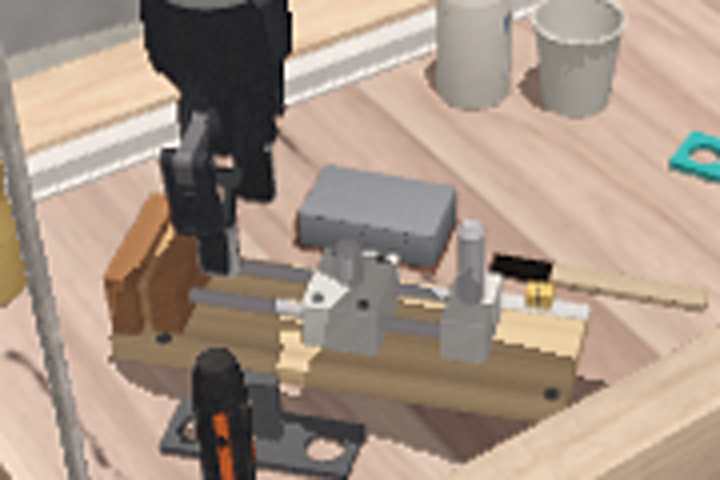

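The keeper lies flat on the bench, fin up, at about (280,190) in the wrist view. It is clear of the jig and let go. Next is the handle post.

Emit:
arm_command(
  rot=[
    [0, 0, 0],
    [0, 0, 0],
    [0, 0, 0],
    [0, 0, 0],
    [0, 0, 0],
  ],
  travel=[
    [-0.9, 0.8, 0],
    [-0.9, 0.8, 0],
    [-0.9, 0.8, 0],
    [-0.9, 0.8, 0],
    [-0.5, 0.5, 0],
  ],
  grip=[60, 60, 60, 60, 60],
)

```text
time: 8.5
tool_pos: [0.4688, -0.2607, 0.1518]
ee_rot: [[0.984, -0.181, -0.01], [-0.18, -0.984, 0.008], [-0.012, -0.006, -1.0]]
ft_force: [0.1, -0.8, 0.1]
gripper_width: 0.701
```

Run:
```python
from h import *; from cell import r,optics
togo(r.state(),[*jig(-.11,0),.075])
c=optics.capture("wrist");cv2.imwrite("pics/w6.png",c["color"][:,:,::-1]);np.savez("pics/w6.npz",**c)
togo(r.state(),[*jig(-.11,0),.075])
```

```text
t 8.5 tcp [ 0.4688 -0.2607  0.1518] F [ 0.1 -0.8  0.1] w 59.9 travel units [-0.03  0.48  3.07] rot units [-0.07  0.13  0.08] jig [-108.3   11.7]
t 8.55 tcp [ 0.467  -0.2618  0.1512] F [ 0.7 -1.7 -0.6] w 59.9 travel units [0.03 0.43 3.05] rot units [-0.06  0.16  0.06] jig [-109.9   10.3]
```

View pics/w6.png

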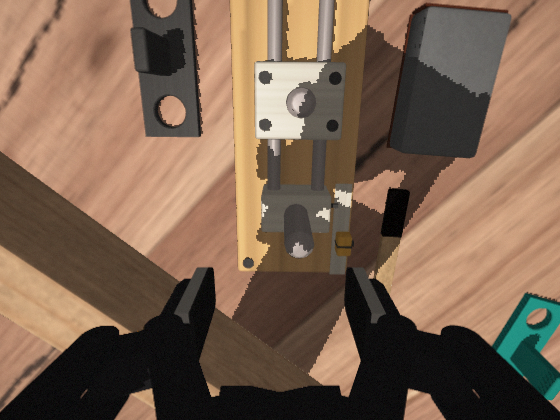

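Emit:
arm_command(
  rot=[
    [-0.05, 0.15, 0.05],
    [0, 0, 0],
  ],
  travel=[
    [0, 0.43, 0.1],
    [0, 0, 0],
  ],
  grip=[60, 60],
)

```text
time: 8.72
tool_pos: [0.4628, -0.2727, 0.1456]
ee_rot: [[0.982, -0.189, -0.003], [-0.189, -0.982, 0.003], [-0.003, -0.002, -1.0]]
ft_force: [-0.5, 0.7, -0.3]
gripper_width: 0.702
```

Run:
```python
from h import *; from cell import r,optics
togo(r.state(),[*jig(-.11,0),.072])
```

```text
t 8.72 tcp [ 0.4628 -0.2727  0.1456] F [-0.5  0.7 -0.3] w 59.9 travel units [ 0.09 -0.04  2.94] rot units [-0.03  0.04 -0.02] jig [-112.    -1.2]
```

Emit:
arm_command(
  rot=[
    [0, 0, 0],
    [0, 0, 0],
    [0, 0, 0],
    [0, 0, 0],
    [0, 0, 0],
  ],
  travel=[
    [0, 0, 0.5],
    [0, 0, 0.6],
    [0, 0, 0.6],
    [0, 0, 0.4],
    [0, 0, 0],
  ],
  grip=[60, 60, 60, 60, 60],
)

```text
time: 9.13
tool_pos: [0.4637, -0.2704, 0.0857]
ee_rot: [[0.982, -0.187, -0.005], [-0.187, -0.982, 0.006], [-0.006, -0.005, -1.0]]
ft_force: [0.0, 0.6, 0.0]
gripper_width: 0.699
```

Run:
```python
from h import *; from cell import r,optics
togo(r.state(),[*jig(-.11,0),.072])
```

```text
t 9.13 tcp [ 0.4637 -0.2704  0.0857] F [0.  0.6 0. ] w 59.7 travel units [0.06 0.05 0.55] rot units [-0.06  0.07  0.  ] jig [-111.5    1.2]
```

Emit:
arm_command(
  rot=[
    [-0.05, 0.05, 0],
    [0, 0, 0],
    [0, 0, 0],
    [0, 0, 0],
    [0, 0, 0],
  ],
  travel=[
    [0.05, 0.05, 0.5],
    [0, 0, 0],
    [0, 0, 0],
    [0, 0, 0],
    [0, 0, 0],
  ],
  grip=[60, 60, 40, 20, 0],
  newtons=100,
)

```text
time: 9.55
tool_pos: [0.466, -0.2701, 0.0719]
ee_rot: [[0.983, -0.184, -0.003], [-0.184, -0.983, 0.003], [-0.004, -0.003, -1.0]]
ft_force: [0.1, 0.1, 0.3]
gripper_width: 0.286
```

Emit:
arm_command(
  rot=[
    [0, 0, 0],
    [0, 0, 0],
    [0, 0, 0],
    [0, 0, 0],
    [0, 0, 0],
  ],
  travel=[
    [0, 0, 0],
    [0, 0, 0],
    [0, 0, 0],
    [0, 0, 0],
    [0, 0, 0],
  ],
  grip=[0, 0, 0, 0, 0],
)

```text
time: 9.97
tool_pos: [0.4658, -0.2716, 0.0725]
ee_rot: [[0.983, -0.185, -0.002], [-0.185, -0.983, -0.0], [-0.002, 0.001, -1.0]]
ft_force: [0.4, -1.5, -3.7]
gripper_width: 0.183
```

Run:
```python
from h import *; from cell import r,optics
togo(r.state(),[*jig(-.11,0),.072])
c=optics.capture("wrist");cv2.imwrite("pics/w7.png",c["color"][:,:,::-1]);np.savez("pics/w7.npz",**c)
```

```text
t 9.97 tcp [ 0.4658 -0.2716  0.0725] F [ 0.4 -1.5 -3.7] w 15.6 travel units [-0.03  0.02  0.02] rot units [0.01 0.03 0.03] jig [-109.2    0.4]
```

View pics/w7.png

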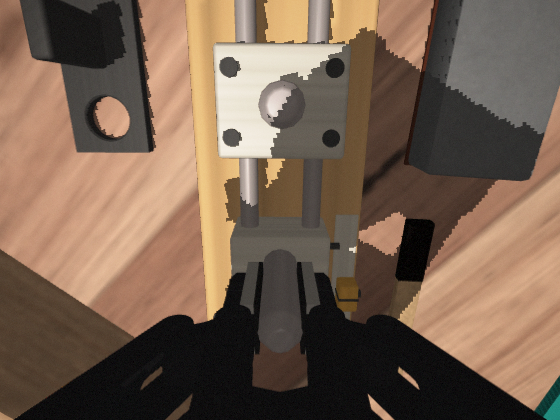

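Gripped (15.6 mm on the 18 mm post). The pointer at (335,245) and the index line at (347,294) are both visible. I'll measure the gap from this view and start pulling.

```bash
cat > gap.py <<'E'
from h import *; import sys
def show(n,x0=310,y0=225):
    c=load(n); cv2.imwrite(n.replace(".npz","_z.png"),cv2.resize(c["color"][y0:y0+100,x0:x0+80,::-1],None,fx=6,fy=6,interpolation=cv2.INTER_CUBIC))
def gap(n,p,m,x0=310,y0=225):
    c=load(n); f=lambda q:(x0+q[0]/6-.42,y0+q[1]/6-.42)
    a=tojig(world(c,[f(p)],.031)[0])*1000; b=tojig(world(c,[f(m)],.032)[0])*1000
    print("ptr",a.round(1),"mark",b.round(1),"ptr-mark mm",(a[0]-b[0]).round(1))
E
python3 -c "
from gap import *
show('pics/w7.npz')"
```

```text
(no output)
```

View pics/w7_z.png

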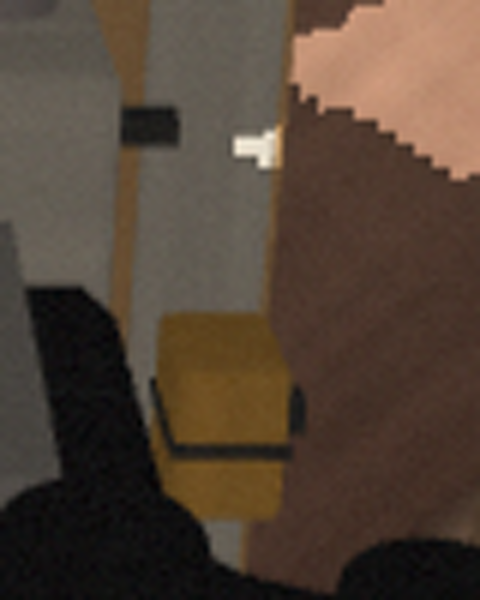

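Emit:
arm_command(
  rot=[
    [0, 0, 0],
    [0, 0, 0],
    [0, 0, 0],
    [0, 0, 0],
    [0, 0, 0],
  ],
  travel=[
    [-0.2, 0, 0],
    [-0.2, 0, 0],
    [-0.2, 0, 0],
    [-0.2, 0, 0],
    [0, 0, 0],
  ],
  grip=[0, 0, 0, 0, 0],
)

```text
time: 10.43
tool_pos: [0.4524, -0.269, 0.0726]
ee_rot: [[0.983, -0.185, 0.017], [-0.185, -0.983, -0.005], [0.018, 0.002, -1.0]]
ft_force: [7.7, -3.9, -8.2]
gripper_width: 0.186
```

Run:
```python
from h import *; from cell import r,optics
togo(r.state(),[*jig(-.1455,0),.072])
```

```text
t 10.43 tcp [ 0.4524 -0.269   0.0726] F [ 7.7 -3.9 -8.2] w 15.9 travel units [-0.9   0.02  0.01] rot units [ 0.02 -0.2   0.03] jig [-122.9    0.5]
```

```bash
python3 -c "
from gap import *
gap('pics/w7.npz',(150,127),(178,452))
c=load('pics/w7.npz')
for z in (.018,.02,.024): print(z,(tojig(world(c,[(310+153/6-.4,225+381/6-.4)],z)[0])*1000).round(1))
P=cloud(c); print((P[297:306:2,342:356:3,2]*1000).round()); print((P[255:270:5,342:352:3,2]*1000).round())
"
```

```text
ptr [-110.7  -31.6] mark [-147.   -36.2] ptr-mark mm 36.3
0.018 [-147.1  -35.9]
0.02 [-145.9  -35.5]
0.024 [-143.5  -34.7]
[[32. 31. 31. 31. 32.]
 [32. 32. 32. 33. 32.]
 [32. 33. 32. 32. 33.]
 [32. 32. 32. 33. 31.]
 [31. 31. 32. 32. 31.]]
[[20. 19. 18. 19.]
 [18. 18. 19. 18.]
 [19. 19. 19. 19.]]
```

Gap was 36.3 mm, and the line's top and foot both give jig x of -147. I'll keep pulling, with a small tilt correction.

Emit:
arm_command(
  rot=[
    [0, -0.1, 0],
    [0, -0.1, 0],
    [0, 0, 0],
    [0, 0, 0],
    [0, 0, 0],
  ],
  travel=[
    [-0.2, 0, 0],
    [-0.2, 0, 0],
    [-0.2, 0, 0],
    [-0.1, 0, 0],
    [0, 0, 0],
  ],
  grip=[0, 0, 0, 0, 0],
)

```text
time: 10.85
tool_pos: [0.4421, -0.267, 0.0725]
ee_rot: [[0.982, -0.186, 0.02], [-0.185, -0.983, -0.008], [0.021, 0.004, -1.0]]
ft_force: [8.7, -4.0, -10.2]
gripper_width: 0.187
```

Run:
```python
from h import *; from cell import r,optics
togo(r.state(),[*jig(-.1455,0),.072])
c=optics.capture("wrist");cv2.imwrite("pics/w8.png",c["color"][:,:,::-1]);np.savez("pics/w8.npz",**c)
from gap import *
show('pics/w8.npz')
```

```text
t 10.85 tcp [ 0.4421 -0.267   0.0725] F [  8.7  -4.  -10.2] w 15.9 travel units [-0.49  0.02  0.01] rot units [ 0.04 -0.25  0.02] jig [-133.3    0.5]
```

View pics/w8_z.png

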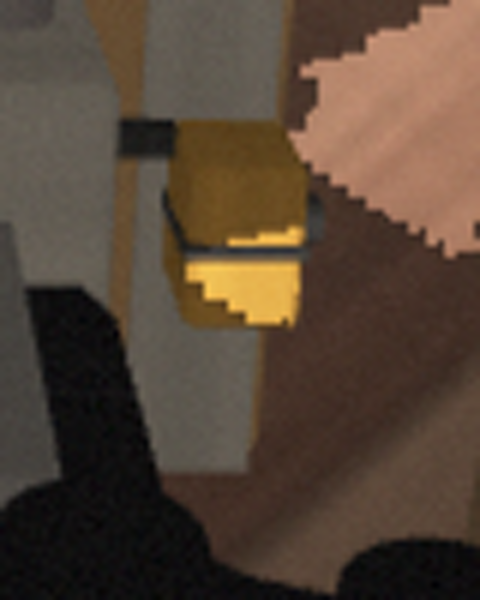

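```bash
python3 -c "
from gap import *
gap('pics/w8.npz',(150,139),(185,252))"
```

```text
ptr [-135.1  -31.7] mark [-146.9  -35.6] ptr-mark mm 11.8
```

Emit:
arm_command(
  rot=[
    [0, -0.1, 0],
    [0, -0.1, 0],
    [0, 0, 0],
    [0, 0, 0],
  ],
  travel=[
    [-0.2, 0, 0],
    [-0.2, 0, 0],
    [-0.1, 0, 0],
    [0, 0, 0],
  ],
  grip=[0, 0, 0, 0],
)

```text
time: 11.23
tool_pos: [0.4362, -0.2659, 0.0725]
ee_rot: [[0.982, -0.186, 0.021], [-0.186, -0.983, -0.009], [0.022, 0.005, -1.0]]
ft_force: [9.3, -5.2, -8.8]
gripper_width: 0.184
```

Run:
```python
from h import *; from cell import r,optics
togo(r.state(),[*jig(-.1455,0),.072])
c=optics.capture("wrist");cv2.imwrite("pics/w9.png",c["color"][:,:,::-1]);np.savez("pics/w9.npz",**c)
from gap import *
show('pics/w9.npz')
```

```text
t 11.23 tcp [ 0.4362 -0.2659  0.0725] F [ 9.3 -5.2 -8.8] w 15.7 travel units [-0.24  0.02  0.02] rot units [ 0.05 -0.25  0.02] jig [-139.4    0.5]
```

View pics/w9_z.png

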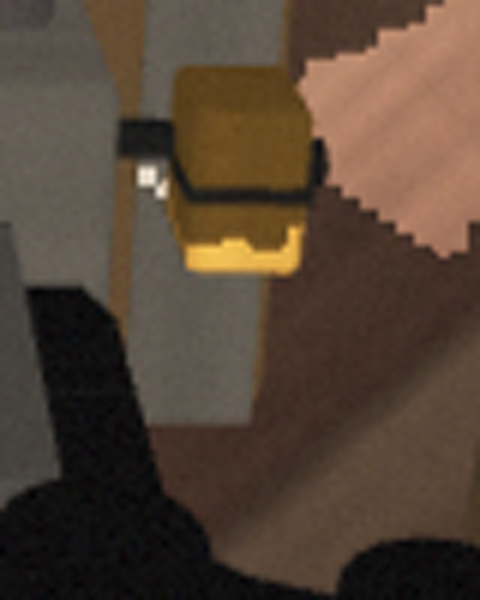

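```bash
python3 -c "
from gap import *
gap('pics/w9.npz',(150,139),(190,194))"
```

```text
ptr [-141.2  -31.7] mark [-146.7  -35.8] ptr-mark mm 5.5
```

Emit:
arm_command(
  rot=[
    [0, 0, 0],
    [0, 0, 0],
    [0, 0, 0],
  ],
  travel=[
    [-0.2, 0, 0],
    [-0.2, 0, 0],
    [-0.05, 0, 0],
  ],
  grip=[0, 0, 0],
)

```text
time: 11.53
tool_pos: [0.4301, -0.2647, 0.0726]
ee_rot: [[0.982, -0.186, 0.034], [-0.186, -0.983, -0.012], [0.036, 0.006, -0.999]]
ft_force: [10.8, -3.9, -10.8]
gripper_width: 0.187
```

Run:
```python
from h import *; from cell import r,optics
togo(r.state(),[*jig(-.1455,0),.072])
c=optics.capture("wrist");np.savez("pics/w10.npz",**c)
togo(r.state(),[*jig(-.1455,0),.072])
from gap import *
show('pics/w10.npz')
```

```text
t 11.53 tcp [ 0.4301 -0.2647  0.0726] F [ 10.8  -3.9 -10.8] w 16.0 travel units [0.   0.02 0.02] rot units [ 0.06 -0.41  0.02] jig [-145.5    0.5]
t 11.58 tcp [ 0.4302 -0.2648  0.0726] F [ 10.   -4.  -10.6] w 15.9 travel units [-0.    0.02  0.02] rot units [ 0.06 -0.42  0.02] jig [-145.4    0.5]
```

View pics/w10_z.png

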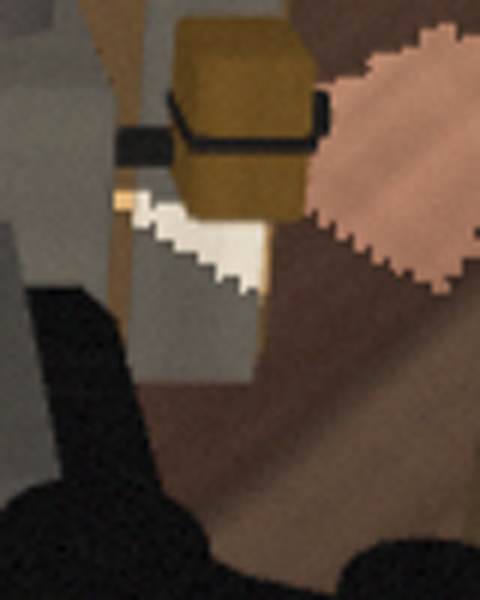

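Run:
```python
from gap import *; from cell import r,optics
gap('pics/w10.npz',(148,147),(190,143))
for i in range(6):
    c=optics.capture("wrist"); 
np.savez("pics/w11.npz",**c); show('pics/w11.npz')
togo(r.state(),[*jig(-.1455,0),.072])
c=optics.capture("side");cv2.imwrite("pics/s11.png",c["color"][:,:,::-1])
```

```text
ptr [-147.6  -31.6] mark [-146.8  -35.6] ptr-mark mm -0.8
t 11.88 tcp [ 0.4304 -0.2648  0.0726] F [10.6 -4.9 -9.5] w 15.9 travel units [-0.01  0.02  0.02] rot units [ 0.06 -0.41  0.02] jig [-145.3    0.5]
```

View pics/w11_z.png

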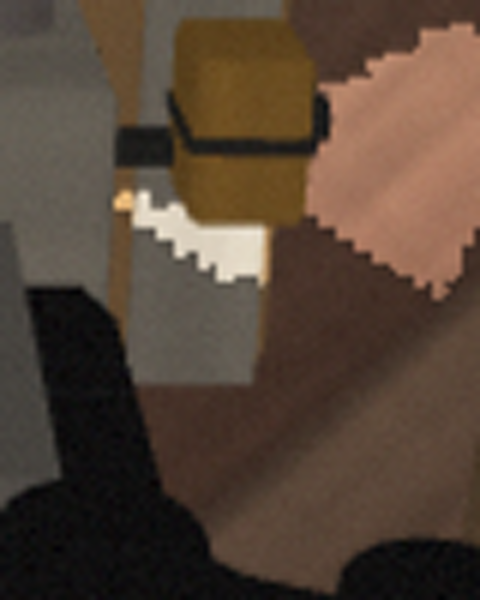

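View pics/s11.png

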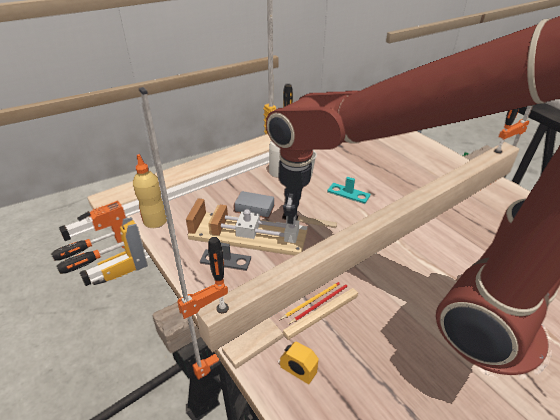

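The pointer is 0.5–0.8 mm from the line and holding, and the keeper and bystanders are in place in the side view. I'll hold with camera calls only, which keep the last target, and check for creep.

Run:
```python
from gap import *; from cell import r,optics
for k in range(3):
    for i in range(7): c=optics.capture("wrist")
    togo(r.state(),[*jig(-.1455,0),.072])
np.savez("pics/w12.npz",**c); show('pics/w12.npz')
```

```text
t 12.28 tcp [ 0.4304 -0.2648  0.0726] F [ 10.5  -4.5 -10.4] w 15.8 travel units [-0.01  0.02  0.02] rot units [ 0.06 -0.41  0.02] jig [-145.2    0.5]
t 12.63 tcp [ 0.4304 -0.2648  0.0726] F [ 11.   -4.2 -10. ] w 15.6 travel units [-0.01  0.02  0.02] rot units [ 0.06 -0.41  0.02] jig [-145.2    0.5]
t 12.98 tcp [ 0.4304 -0.2648  0.0725] F [ 10.2  -3.9 -10.1] w 15.6 travel units [-0.01  0.02  0.02] rot units [ 0.06 -0.41  0.02] jig [-145.2    0.5]
```

View pics/w12_z.png

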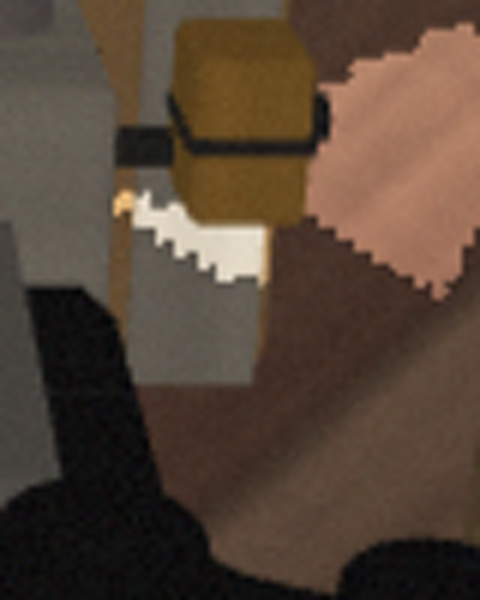

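The pointer is at the line, with no movement over the last second. Handing in.

```bash
python3 -c "
from gap import *; gap('pics/w12.npz',(148,146),(190,147))
from cell import finish_job; print(finish_job())"
```

```text
ptr [-147.2  -31.6] mark [-146.9  -35.6] ptr-mark mm -0.3
the job is handed in; nothing more can be done
None
```

I lifted the keeper straight up off both pegs and laid it on the bench on the jig's +y side, fin upward, then let it go. I then gripped the handle post at 100 N, pulled the slide out about 36 mm against its spring, and handed the job in at about 13 s still holding it there.

**Pointer:** in the last wrist picture it was 0.3 mm from the index line, against a limit of 4 mm. The measured tool pose did not move over the last second.

**Pull:** the wrist force along the pull was about 11 N, which fits the expected spring load. The wrist also read about -10 N vertically, and the tool is tilted about 2° from the pull. Neither changed while holding.

**Keeper and bystanders:** the last side picture showed the keeper flat on the bench and clear of the jig. The sanding block, stir stick, tape measure and turquoise look-alike appeared where they started; I judged this by eye and did not measure it.

**Disagreement:** my first jig estimate was off by about 3 mm and 0.6°. I replaced it with a fit to all three cameras, which agreed within about 1.5 mm before I grasped anything.

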